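# Clamp a pen blank in the spring-gate carving jig

## Robot

A 6-joint arm with a two-finger parallel gripper is mounted at the origin on a cart in front of the work surface, level with it; the furniture and walls round the work are solid. World frame = base frame: x ahead of the robot, y to its left, z up, the work surface at z = 0. Lengths are in mm, angles in degrees, forces in N, time in s.
With the tool pointing down it reaches from about 300 to 850 mm from the base axis. Payload 4.2 kg.
Tool frame: the origin (TCP) lies between the finger pads; the fingertips stand 14 mm ahead of it and the grasp point (between the pads) lies 5 mm behind it; z points along the fingers, y is the line along which they close (so a half turn about z gives the same grasp; the last joint's range is limited). The gripper opens to 91 mm and grips with 3 to 60 N. Pads are 32 mm wide; open, the fingers measure 118 mm over their backs; the gripper's body (76 mm by 178 mm) begins 60 mm behind the grasp point.
Start: joints at [-75.229, 18.312, 89.639, -0, 72.044, -1.146], TCP at [157.691, -552.97, 227.976] pointing down, gripper open.
Joint ranges: [-177.97, 177.97], [-48.28, 115.42], [12.27, 149.76], [-77.06, 257.06], [2.81, 150.46], [-146.56, 146.56]. Speed limits (degrees/s): [147.25, 147.25, 180, 180, 180, 180].

## Interface

Orientations are given as [roll, pitch, yaw] about the fixed x, y, z axes, in that order (R = Rz(yaw) Ry(pitch) Rx(roll)).
In Python, from workcell import * gives the robot as it stands. The module is installed in compiled form; this text tells all that it offers.
- The arm moves only by the tool send_rows, never from a script. Its argument "deltas" is a list of rows, each a list of 2 entries, a list of its own where there are three numbers: the shift along the tool's x, y, z normalised to -1 to 1, where 1 is 0.5 m, then the turn, a rotation vector about the tool's x, y, z normalised to -1 to 1, where 1 is 0.5 rad. A call has 1 to 10 rows; each row shifts and turns the commanded pose from where the row before left it, along the tool's axes as they then stand; what a row does not reach is not made up. A row lasts 1/10 s, in which the tool goes at most 50 mm and 8.59 degrees, less where a joint would pass 70% of its speed; a pose out of reach is approached as far as the arm can. A call with a number of a shift or a turn outside -1 to 1 is refused whole. A call with a gripper value outside its range is refused whole. "grip" is the closure, from 0 (fully open) to 1 (shut), set as the call begins (left out, the last holds). The fingers move at their own pace and stop on an object; "grip_force" is the grip in N (left out, the last holds). Time passes only in rows, so rows that do not move let the fingers close. It gives the time, the measured TCP pose, the force, the opening and the grip force at its end, in the units of the state.
- state(): the state, without advancing time (a new reading comes with each control period).
- grab_frame(name): name is "side" or "top" or "wrist"; returns the picture (400x640x3 uint8, red, green, blue); there is no depth.
- calibration(name): a dict with "mtx" (3x3 intrinsics, pixels), "D" ([k1, k2, p1, p2, k3] as OpenCV has them; the pictures are not rectified), "R" (3x3) and "t" (3): a world point X has camera coordinates R X + t. Camera axes: x right, y down, z forward; pixel columns grow to the right and rows downward; lengths in mm; the calibration is good to about 2 mm. A picture is of the moment at which its call begins: read the wrist's pose just before it. calibration takes no time and is no camera call; for the wrist camera it gives the pose at the moment of the call.
- job_done(): hands the job in; it is judged then, once.
Trained networks look in the newest picture that a camera, given by its name, has taken for a name from the list of things; names that differ only in an ending like _2 or _b are one class to them, and where a whole thing is asked for, a point or a joint stands for the part that bears it (a point fixed in the world has none). Each returns a list of dicts, best first, with "p" (0 to 1); they miss things now and then, are a little off and sometimes report something else, mostly with a low value. They report only what shows in the picture. A call takes as long as a camera call.
- trace(camera, label): "pixels" (400x640 bool, what is visible of it) and "bbox" ([left, top, width, height] in pixels, round what is visible of it).
The state is a dict: "time_s": time; "qpos": joint angles; "qvel": joint speeds; "effort": joint torques, N m; "ee_pos": TCP position; "ee_rot": TCP orientation; "force": force on the tool from outside, world axes, zero at the start; "torque": the same for the moment, N m; "gripper_width": finger opening in mm; "gripper_force": force on a finger pad.
Only numpy, scipy, OpenCV 4.12 (cv2) and the standard library are available. Lean on these libraries where they do the work, as an engineer would, in place of code of your own. Each camera call takes 0.05 s, during which the arm holds its last target. There are 200 camera calls.

## Task

Clamp the long squared walnut blank in the carving jig, ready for carving. Lay it flat on the jig's board along the fence, swing the sprung gate shut on it so that the gate's foot presses it flush against the fence, and, while still holding the gate in, shoot the gate's bolt fully into the keeper, so that the gate stays shut when you let go. Do not let the gate snap back open, and leave the other things on the bench where they are.

Things in the scene. Friction and masses are not known exactly. Their poses are not given: they have to be found in the camera images.
- blank: The work: a straight, squared dark walnut pen blank, 26 wide (its x) x 142 long (its y) x 23 high (its z) mm, 0.1 kg, lying on the bench. Origin at the centre of its underside.
- jig: Carving jig, screwed to the bench (cannot move): plywood board 150 (x) x 300 (y) x 18 (z) mm. Origin: centre of its underside; x away from the robot, y left, z up, turned by the jig's yaw. Jig coordinates below are in this frame, in mm. The bed is the clear board in front of the fence and right of the end stop.
- fence (a point): Middle of the wooden fence's working face, at board level: jig (45, 15, 18). The face looks to jig -x, runs along jig y from -85 to 115 and is 11 mm high (top at z = 29). A wooden end stop of the same height stands across its left end, from x = 0 to 45, its right face at y = 103.
- bed (a point): Point on the board's top (z = 18) where the middle of the blank's underside belongs: jig (32, 10), blank parallel to the fence and against it. Any y from -25 to 30 serves, and the blank may be laid up to 20 mm short of the fence: the gate pushes it up to it.
- gate (a joint): Angle of the sprung gate about its upright pin, rad: 0 = open, standing out towards the robot; grows as it is pushed shut (counter-clockwise from above); 0.87 = bar parallel to the fence; stop at 0.888. From the pin the bar points along jig (-sin(0.87-g), -cos(0.87-g)). The bolt can enter the keeper only from 0.853 up; once shot, it holds the gate there. Let go unbolted, the gate flies open.
- gate_hinge (a point): The gate's pin at board level: jig (-15, 125, 18). A coil torsion spring sits on it, up to z = 73; a thin spring post beside it is 67 high. Its torque on the gate is 0.36 N m open, 0.75 N m shut; the foot's spring adds up to 0.75 N m just before the stop. Pushing 130 mm from the pin takes 3 N at first, about 12 N at the stop.
- gate_end (a point): Middle of the bar's section near its free end, 207 mm from the pin. The gate is an aluminium bar 12 mm thick, 22 mm high (z = 22 to 44), on a line through the pin, ending 208 mm from it. The outer face, turned away from the fence, is the one to push; it is clear from 95 to 208 mm from the pin.
- foot: Sprung foot of the gate: 15 mm rubber disc on a spindle through the bar, 85 mm from the pin, 10 mm above the board. Origin on the bar's centre line. Free, its face stands 38 mm from that line on the fence side; its spring is 1.5 N/mm, 10 mm travel. It slides a loose blank up to the fence. The spindle's tail sticks out 16 (pressed: 22) mm on the outer side.
- bolt (a joint): Travel of the barrel bolt on top of the gate bar, m: 0 = drawn back (it starts at 0 to 0.006), 0.030 = fully shot, towards the bar's free end and beyond it. It stays where it is put (about 1.5 N slides it). 10 mm rod, axis at z = 50.5. Drawn back its tip is 210 mm from the pin; from 0.013 on it is inside the keeper.
- bolt_handle (a point): Root of the bolt's handle, on the bolt's axis (z = 50.5), 146 mm from the pin drawn back, 176 mm shot. The handle, an 8.4 mm rod ending in a 14 mm ball, sticks out level from the bar's outer side to 55 mm from the bar's centre line. Closed fingers in the corner between bar face and handle, on the pin side, can press the gate in and push the handle along at once.
- keeper (a point): Middle of the keeper's slot, at the bolt's height: jig (-14, -106, 50.5). The keeper is a steel staple, top at z = 65, feet from x = -48 to 20; its slot, open along y, is 20 mm wide (x), 16 mm deep (y) and begins 223 mm from the pin.
- stub: Bystander: a short sawn off-cut, 30 x 62 x 28 mm.
- wax_tin: Bystander: a round tin, 67 mm across, 22 mm high.

How it is judged (in metres and radians):
On the way, in this order (a step that is already met when the one before it is completed fails the run):
1. the blank lies on the jig's bed along the fence, let go, with the gate still open (z of blank in the frame of jig between 0.014 and 0.022 m and y of blank in the frame of jig between -0.03 and 0.034 m and x of blank in the frame of jig above 0.004 m and angle between the y axis of blank and the y axis of jig, either way round below 0.25 rad and contact force between the fingers and blank below 0.3 N and value of joint gate below 0.5 rad), for 0.2 s.
2. the gate is pushed in against its spring until its foot has the blank at the fence (z of blank in the frame of jig between 0.014 and 0.022 m and y of blank in the frame of jig between -0.03 and 0.034 m and value of joint gate above 0.82 rad and x of blank in the frame of jig above 0.028 m), for 0.1 s.
3. the bolt is shot into the keeper while the gate is held shut (value of joint gate above 0.84 rad and value of joint bolt above 0.024 m), for 0.1 s.
At the end, for the whole second after the job is handed in: Blank flat on the board (4 mm, 0.06 rad), flush with the fence (2.5 mm, 0.05 rad), middle between y = -30 and 34 mm of the jig; gate shut (0.84 or more) and held by the bolt alone, shot more than 24 mm; foot pressing the blank with over 1.5 N; all at rest (all of step 3 and z of blank in the frame of jig between 0.014 and 0.022 m and y of blank in the frame of jig between -0.03 and 0.034 m and x of blank in the frame of jig between 0.0295 and 0.0345 m and angle between the y axis of blank and the y axis of jig, either way round below 0.05 rad and angle between blank's own z axis and vertical below 0.06 rad and contact force between foot and blank above 1.5 N and linear speed of blank below 0.02 m/s); the robot touches nothing.
It fails at once if the gate snaps back open (velocity of joint gate below -5 rad/s).
It fails at once if a bystander (off-cut, tin) is moved by more than 20 mm (distance of any of stub, wax_tin from where it was at the start of the episode above 0.02 m).
It also fails if it takes over 50 s, if anything falls off the work surface, if the arm or the gripper's body presses on something with over 40 N, if the wrist force passes 120 N, or if a joint passes its speed limit or range.

## Working session

There is one attempt and no reset: what is moved stays moved. The work goes in short steps, Python scripts to look and compute and a tool call to move; the robot and the scene stay as the last step left them, time stands still between calls to the robot, and variables do not carry over. Pictures are saved under pics/ and viewed, at most 10 in all, crops included, and the job is handed in when it is done.

Besides the shell and the picture viewer there is one more tool, called by a JSON object that holds its "method" and its "body". send_rows: Moves the arm, as the interface text tells. Scaled input: -1 to 1 covers 0.5 m each way for a shift and 0.5 rad each way for a turn. Its arguments: {"type":"object","properties":{"deltas":{"type":"array","items":{"type":"array"}},"grip":{"type":"number"},"grip_force":{"type":"number"}},"required":["deltas"]}

```bash
mkdir -p pics
python3 - <<'E'
from workcell import *
import cv2,numpy as np
for n in ["top","side"]:
    im=grab_frame(n); cv2.imwrite(f"pics/{n}0.png",im[:,:,::-1])
    c=calibration(n); print(n,np.round(c["mtx"],1).tolist(),np.round(c["D"],3),np.round(c["R"],3).tolist(),np.round(c["t"]))
    for l in ["blank","jig","gate","keeper","stub","wax_tin","bolt_handle"]:
        try: print(l,[(round(d["p"],2),d["bbox"]) for d in trace(n,l)[:3]])
        except Exception as e: print(l,e)
print(state())
E
```

```text
top [[515.0, 0.0, 313.1], [0.0, 515.0, 202.4], [0.0, 0.0, 1.0]] [-0.098  0.     0.     0.     0.   ] [[-0.012, -1.0, -0.019], [-0.998, 0.013, -0.067], [0.067, 0.018, -0.998]] [-208.  476. 1400.]
blank [(0.95, [353.9, 195.7, 54.6, 22.3])]
jig [(0.87, [214.6, 122.8, 119.4, 108.3])]
gate [(0.55, [216.6, 157.1, 34.9, 74.2])]
keeper []
stub [(0.69, [322.4, 241.7, 20.2, 20.2])]
wax_tin [(0.76, [391.5, 242.8, 28.1, 25.4])]
bolt_handle [(0.6, [221.6, 199.1, 19.2, 31.2])]
side [[455.1, 0.0, 318.7], [0.0, 455.1, 194.0], [0.0, 0.0, 1.0]] [-0.038  0.     0.     0.     0.   ] [[-0.859, -0.512, 0.014], [-0.198, 0.305, -0.932], [0.473, -0.803, -0.363]] [265. 225. 798.]
blank [(0.85, [321.5, 182.8, 41.5, 23.2])]
jig [(0.55, [191.9, 196.9, 134.0, 51.0])]
gate [(0.91, [209.2, 217.7, 80.7, 32.8])]
keeper [(0.82, [196.1, 196.1, 131.5, 53.1]), (0.74, [323.7, 186.9, 40.7, 18.6]), (0.54, [385.5, 191.5, 13.3, 11.6])]
stub [(0.85, [353.5, 209.1, 26.9, 20.3]), (0.38, [195.2, 196.2, 129.2, 56.9])]
wax_tin [(0.62, [208.3, 218.1, 79.7, 30.2])]
bolt_handle [(0.65, [247.1, 229.6, 40.3, 14.3]), (0.33, [207.3, 219.6, 81.5, 30.8]), (0.2, [193.3, 197.3, 130.9, 55.8])]
{'time_s': 0.8, 'qpos': array([-7.52302607e+01,  1.83084599e+01,  8.96379874e+01, -2.06682710e-04,
        7.20459426e+01, -1.14839458e+00]), 'qvel': array([-0.02600954, -0.07126413, -0.06139605,  0.10487329, -0.06846619,
        0.04693275]), 'effort': array([ 1.18822656e-03, -4.12295365e+01, -2.32218772e+01,  7.30435224e-02,
        3.76467523e-02,  7.53881949e-06]), 'ee_pos': array([ 157.67920812, -552.9654585 ,  228.01731593]), 'ee_rot': array([1.79992395e+02, 3.49106351e-04, 1.59181975e+01]), 'force': array([ 0.1307867 ,  0.2953675 , -0.78288902]), 'torque': array([-0.03751724,  0.05114469,  0.02515406]), 'gripper_force': 0.0, 'gripper_width': 91.1703190541866}
```

```bash
cat > h.py <<'E'
from workcell import *
import cv2,numpy as np
def ray(c,uv,z):
    "world points at height z from pixels"
    n=cv2.undistortPoints(np.array(uv,float).reshape(-1,1,2),c["mtx"],c["D"]).reshape(-1,2)
    R=np.array(c["R"]);t=np.array(c["t"]); o=-R.T@t
    d=np.c_[n,np.ones(len(n))]@R
    return o+d*((z-o[2])/d[:,2])[:,None]
def proj(c,X):
    return cv2.projectPoints(np.array(X,float).reshape(-1,1,3),cv2.Rodrigues(np.array(c["R"]))[0],np.array(c["t"],float),c["mtx"],c["D"])[0].reshape(-1,2)
def rect(mask):
    return cv2.minAreaRect(np.argwhere(mask)[:,::-1].astype(np.float32))
E
python3 - <<'E'
from h import *
c=calibration("top")
im=cv2.imread("pics/top0.png")[100:290,190:450]
cv2.imwrite("pics/topc.png",cv2.resize(im,None,fx=3,fy=3,interpolation=cv2.INTER_CUBIC))
grab_frame("top")
for l,z in [("blank",23),("jig",18),("stub",28),("wax_tin",22),("gate",44)]:
    r=trace("top",l)[0]; b=cv2.boxPoints(rect(r["pixels"])); w=ray(c,b,z)
    e=w[1]-w[0];f=w[2]-w[1]
    print(l,w[:,:2].round().tolist(),w.mean(0).round(1),np.linalg.norm(e).round(),np.linalg.norm(f).round(),np.degrees(np.arctan2(e[1],e[0])).round(1))
E
```

```text
blank [[463.0, -324.0], [489.0, -331.0], [454.0, -463.0], [428.0, -456.0]] [ 458.4 -393.7   23. ] 27.0 137.0 -15.0
jig [[490.0, 119.0], [701.0, -25.0], [526.0, -274.0], [319.0, -131.0]] [509.  -77.8  18. ] 255.0 304.0 -34.2
stub [[317.0, -238.0], [369.0, -272.0], [353.0, -297.0], [300.0, -263.0]] [ 334.7 -267.4   28. ] 63.0 30.0 -33.3
wax_tin [[351.0, -424.0], [350.0, -492.0], [288.0, -491.0], [289.0, -423.0]] [ 319.8 -457.3   22. ] 68.0 62.0 -90.8
gate [[410.0, 53.0], [605.0, 24.0], [592.0, -54.0], [398.0, -24.0]] [ 5.011e+02 -4.000e-01  4.400e+01] 197.0 79.0 -8.6
```

View pics/topc.png

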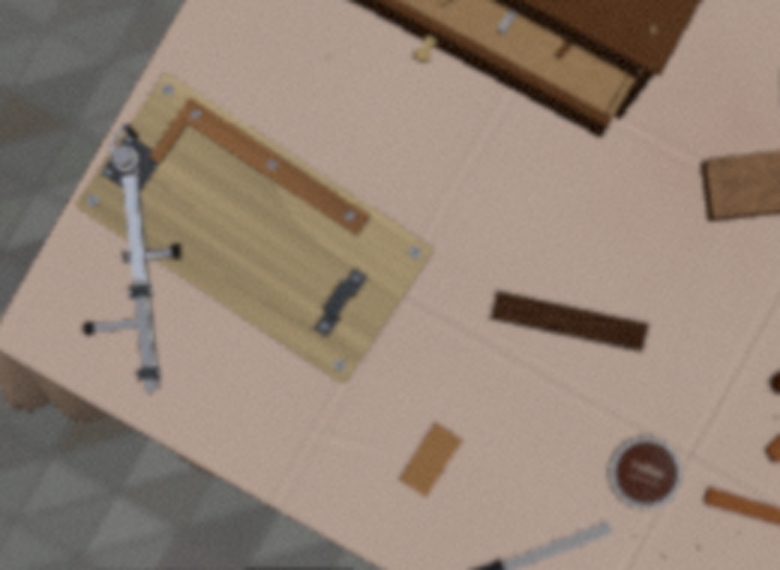

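The enlarged top view (crop origin 190,100, ×3) shows the board with corners at (167,73), (433,247), (345,383) and (78,205). The fence end is at (370,218), the keeper at (340,303) and the gate pin at (124,158). The gate stands open with its tip at (151,388). The blank runs from (495,305) to (645,335), the stub is at (431,459) and the tin at (644,470).

```bash
cat >> h.py <<'E'
from scipy.optimize import least_squares
def J2W(p,X):
    X=np.array(X,float).reshape(-1,3);a=p[2];c,s=np.cos(a),np.sin(a)
    return np.c_[p[0]+c*X[:,0]-s*X[:,1],p[1]+s*X[:,0]+c*X[:,1],X[:,2]]
def fit(c,X,uv,p0):
    r=least_squares(lambda p:(proj(c,J2W(p,X))-uv).ravel(),p0,x_scale=[1,1,.01],loss="soft_l1")
    return r.x,(proj(c,J2W(r.x,X))-uv)
E
python3 - <<'E'
from h import *
c=calibration("top")
uv=np.array([(167,73),(433,247),(345,383),(78,205),(362,234),(190,98),(340,303),(124,158)])/3+[190,100]-1/3
X=[(75,150,18),(75,-150,18),(-75,-150,18),(-75,150,18),(45,-85,29),(67,115,29),(-14,-106,62),(-15,125,73)]
p,r=fit(c,X,uv,[510,-80,np.radians(-34)])
print(p,np.degrees(p[2]));print(r.round(1).tolist())
for n,q in dict(bed=(32,10,18),pin=(-15,125,18),keep=(-14,-106,50)).items(): print(n,J2W(p,q).round())
# gate tip open
tip=ray(c,np.array([[151,388]])/3+[190,100],50)[0];pin=J2W(p,(-15,125,18))[0]
d=(tip-pin)[:2];print("tip",tip,np.linalg.norm(d),np.degrees(np.arctan2(d[1],d[0])), "expect",np.degrees(np.arctan2(-np.cos(.87),-np.sin(.87))+p[2]))
im=grab_frame("wrist");cv2.imwrite("pics/w0.png",im[:,:,::-1]);cw=calibration("wrist");R=np.array(cw["R"]);print("cam",-R.T@cw["t"],R.round(2).tolist(),state()["ee_pos"],cw["mtx"][0][0])
b=trace("wrist","blank");print([(d["p"],d["bbox"]) for d in b])
E
```

```text
[ 549.20136688 -108.85398081   -0.5952396 ] -34.10471673560393
[[-0.3, -0.4], [1.2, 0.4], [0.4, 0.8], [-0.8, 0.4], [-1.0, 0.5], [0.3, -0.4], [0.4, -1.2], [-0.2, -0.3]]
bed [[ 581. -119.   18.]]
pin [[607.   3.  18.]]
keep [[ 478. -189.   50.]]
tip [401.14878526 -18.45431064  50.        ] 206.84252324926496 -174.03014186590008 expect -173.95204491198555
cam [ 225.44288782 -534.0647298   384.83501482] [[0.27, -0.96, -0.0], [-0.93, -0.27, 0.25], [-0.24, -0.07, -0.97]] [ 157.67107626 -552.98677315  227.97077675] 299.90178221970825
[]
```

{"method": "send_rows", "body": {"deltas": [[[0.0666,-0.0141,0.0216],[0,0,0]],[[0.0666,-0.0141,0.0216],[0,0,0]],[[0.0666,-0.0141,0.0216],[0,0,0]],[[0.0666,-0.0141,0.0216],[0,0,0]],[[0.0666,-0.0141,0.0216],[0,0,0]],[[0.0666,-0.0141,0.0216],[0,0,0]],[[0.0666,-0.0141,0.0216],[0,0,0]],[[0.0666,-0.0141,0.0216],[0,0,0]],[[0.0666,-0.0141,0.0216],[0,0,0]],[[0.0666,-0.0141,0.0216],[0,0,0]]]}}

```text
time_s: 2.2
ee_pos: [459.8, -393.2, 119.6]
ee_rot: [180.0, -0.0, 15.9]
force: [-0.6, 0.0, 0.1]
gripper_width: 91.5
gripper_force: 0.0
```

{"method": "send_rows", "body": {"deltas": [[[0,0,0],[0,0,-0.23]],[[0,0,0],[0,0,-0.23]],[[0,0,0],[0,0,-0.23]],[[0,0,0],[0,0,-0.23]],[[0,0,0],[0,0,-0.23]],[[0,0,0],[0,0,-0.23]],[[0,0,0],[0,0,-0.23]],[[0,0,0],[0,0,-0.23]],[[0,0,0],[0,0,-0.22]],[[0,0,0],[0,0,0]]]}}

```text
time_s: 3.2
ee_pos: [458.6, -393.9, 119.9]
ee_rot: [180.0, 0.0, 74.9]
force: [0.6, -0.3, -0.6]
gripper_width: 91.3
gripper_force: 0.0
```

Run:
```python
from h import *
s=state();print(s["ee_pos"],s["ee_rot"],s["time_s"])
c=calibration("wrist");im=grab_frame("wrist");cv2.imwrite("pics/w1.png",im[:,:,::-1])
for r in trace("wrist","blank")[:2]:
    b=cv2.boxPoints(rect(r["pixels"]));w=ray(c,b,23);e=w[1]-w[0];f=w[2]-w[1]
    print(r["p"],r["bbox"],w.mean(0).round(1),w[:,:2].round().tolist(),np.linalg.norm(e),np.linalg.norm(f),np.degrees(np.arctan2(e[1],e[0])))
```

```text
[ 458.624972   -393.88216426  119.94988855] [1.79997486e+02 4.39893453e-03 7.49169195e+01] 3.2
0.56 [302.5, 120.9, 36.1, 132.8] [ 464.2 -383.2   23. ] [[465.0, -323.0], [490.0, -329.0], [464.0, -444.0], [437.0, -437.0]] 25.657661977948127 117.72393206898452 -13.571423134595614
0.46 [92.9, 67.0, 95.2, 58.3] [ 340.  -268.4   23. ] [[297.0, -259.0], [319.0, -235.0], [382.0, -277.0], [362.0, -302.0]] 32.39447476248161 76.27778349164866 47.37440243983533
```

View pics/w1.png

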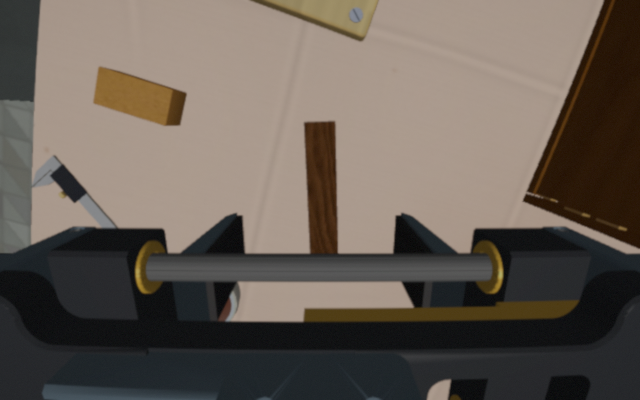

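The wrist view shows the blank centred between the open fingers, its far end at (320,121). Its far end agrees with the top view within 2 mm. Next I descend and grip.

{"method": "send_rows", "body": {"deltas": [[[0,0,0.04],[0,0,0]],[[0,0,0.04],[0,0,0]],[[0,0,0.04],[0,0,0]],[[0,0,0.036],[0,0,0]],[[0,0,0.02],[0,0,0]],[[0,0,0.01],[0,0,0]],[[0,0,0],[0,0,0]]]}}

```text
time_s: 4.0
ee_pos: [458.5, -393.8, 26.7]
ee_rot: [-180.0, -0.0, 74.9]
force: [-0.0, -0.0, 0.1]
gripper_width: 91.1
gripper_force: 0.0
```

{"method": "send_rows", "body": {"deltas": [[[0,0,0],[0,0,0]],[[0,0,0],[0,0,0]],[[0,0,0],[0,0,0]],[[0,0,0],[0,0,0]],[[0,0,0],[0,0,0]],[[0,0,0],[0,0,0]],[[0,0,0],[0,0,0]],[[0,0,0],[0,0,0]]], "grip": 1, "grip_force": 30}}

```text
time_s: 4.8
ee_pos: [458.7, -393.9, 27.0]
ee_rot: [180.0, 0.0, 74.9]
force: [0.8, -0.4, -1.2]
gripper_width: 30.5
gripper_force: 0.2
```

{"method": "send_rows", "body": {"deltas": [[[0,0,0],[0,0,0]],[[0,0,0],[0,0,0]],[[0,0,0],[0,0,0]],[[0,0,-0.02],[0,0,0]],[[0,0,-0.04],[0,0,0]],[[0,0,-0.06],[0,0,0.16]],[[0,0,-0.06],[0,0,0.17]],[[0,0,-0.04],[0,0,0.17]],[[0,0,-0.02],[0,0,0.163]],[[0,0,0],[0,0,0]]]}}

```text
time_s: 5.8
ee_pos: [459.2, -394.5, 149.4]
ee_rot: [179.8, 0.0, 55.9]
force: [1.0, -0.6, -0.5]
gripper_width: 25.9
gripper_force: 29.9
```

Run:
```python
from h import *
s=state();print(s["ee_pos"],s["ee_rot"],s["gripper_width"],s["gripper_force"])
im=grab_frame("side");cv2.imwrite("pics/s1.png",cv2.resize(im[90:290,150:470,::-1],None,fx=2.4,fy=2.4))
p=[549.2,-108.85,-.5952];t=J2W(p,(27,12,45))[0];print(t)
a=np.radians(s["ee_rot"][2]);d=t-s["ee_pos"];print(d@[np.cos(a),np.sin(a),0]/500,d@[np.sin(a),-np.cos(a),0]/500,-d[2]/500)
```

```text
[ 459.23499799 -394.45931833  149.40166418] [1.79766471e+02 3.73538475e-02 5.59485309e+01] 25.941793096665194 29.920865893363953
[ 578.28507475 -114.0517715    45.        ]
0.5979760669296011 -0.11674705885099473 0.2088033283623813
```

View pics/s1.png

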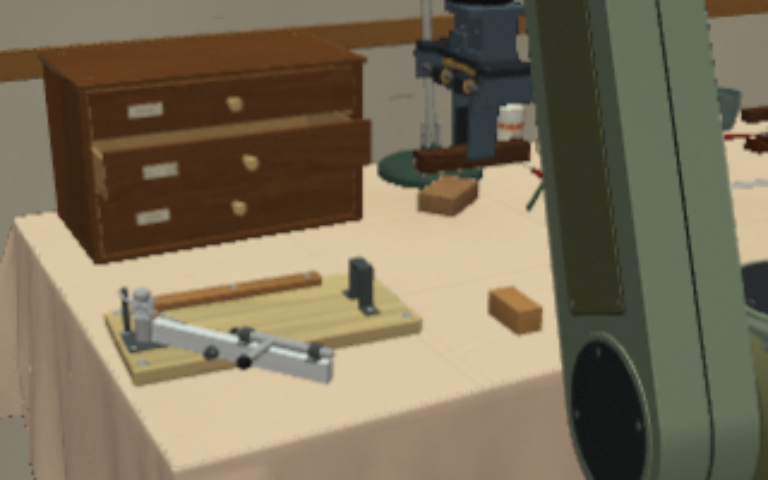

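The side view shows the blank held level in the gripper at (472,155), with the path to the board clear.

{"method": "send_rows", "body": {"deltas": [[[0.03,-0.006,0],[0,0,0]],[[0.06,-0.0117,0],[0,0,0]],[[0.07,-0.0136,0],[0,0,0]],[[0.075,-0.0146,0],[0,0,0]],[[0.075,-0.0146,0],[0,0,0]],[[0.075,-0.0146,0],[0,0,0]],[[0.075,-0.0146,0],[0,0,0]],[[0.07,-0.0136,0],[0,0,0]],[[0.048,-0.0094,0],[0,0,0]],[[0.02,-0.004,0],[0,0,0]]]}}

```text
time_s: 6.85
ee_pos: [577.6, -110.2, 145.8]
ee_rot: [-179.9, 0.0, 56.2]
force: [-0.1, 0.3, -1.3]
gripper_width: 25.7
gripper_force: 29.9
```

{"method": "send_rows", "body": {"deltas": [[[0,0,0.04],[0,0,0]],[[0,0,0.05],[0,0,0]],[[0,0,0.04],[0,0,0]],[[0,0,0.03],[0,0,0]],[[0,0,0.02],[0,0,0]],[[0,0,0],[0,0,0]]]}}

```text
time_s: 7.45
ee_pos: [576.2, -113.4, 55.2]
ee_rot: [-179.8, 0.1, 55.9]
force: [0.0, -0.1, -1.0]
gripper_width: 25.8
gripper_force: 29.9
```

Run:
```python
from h import *
s=state();print(s["ee_pos"],s["ee_rot"],s["force"])
c=calibration("wrist");im=grab_frame("wrist");cv2.imwrite("pics/w2.png",im[:,:,::-1])
p=[549.2,-108.85,-.5952];t=J2W(p,(27,12,45))[0]
a=np.radians(s["ee_rot"][2]);d=t-s["ee_pos"];print(d@[np.cos(a),np.sin(a),0]/500,d@[np.sin(a),-np.cos(a),0]/500,-d[2]/500)
X=[(45,-85,29),(45,103,29),(0,103,29),(67,115,29),(75,150,18),(-75,150,18),(45,103,18)];print(proj(c,J2W(p,X)).round().tolist())
```

```text
[ 576.23288574 -113.36616168   55.1957372 ] [-1.79785812e+02  9.69225983e-02  5.59391603e+01] [ 0.02583311 -0.05867401 -0.96978677]
0.001162773150627071 0.00416822754129878 0.020391474391997847
[[345.0, 355.0], [353.0, 84.0], [275.0, 84.0], [392.0, 62.0], [404.0, 2.0], [149.0, 4.0], [351.0, 86.0]]
```

View pics/w2.png

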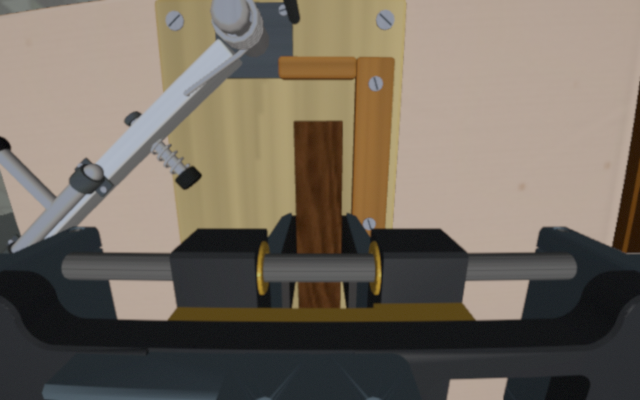

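The wrist view shows the blank parallel to the fence, its right edge at (343,200), and the fence's inner corner at (355,80). The corner was predicted at (353,84), so the jig pose is good to about 2 mm. I set it down next.

{"method": "send_rows", "body": {"deltas": [[[0.001,0.003,0.008],[0,0,0]],[[0,0,0.006],[0,0,0]],[[0,0,0.004],[0,0,0]],[[0,0,0.0015],[0,0,0]],[[0,0,0],[0,0,0]]]}}

```text
time_s: 8.0
ee_pos: [579.2, -113.9, 47.2]
ee_rot: [180.0, 0.0, 55.9]
force: [-0.6, -0.5, -0.7]
gripper_width: 26.0
gripper_force: 29.9
```

{"method": "send_rows", "body": {"deltas": [[[0,0,0],[0,0,0]],[[0,0,0],[0,0,0]],[[0,0,0],[0,0,0]],[[0,0,0],[0,0,0]]], "grip": 0.6}}

```text
time_s: 8.4
ee_pos: [579.4, -113.9, 47.4]
ee_rot: [180.0, -0.0, 55.9]
force: [0.5, -0.4, -0.2]
gripper_width: 36.5
gripper_force: 0.0
```

{"method": "send_rows", "body": {"deltas": [[[0,0,-0.02],[0,0,0]],[[0,0,-0.04],[0,0,0]],[[0,0,-0.06],[0,0,0]],[[0,0,-0.08],[0,0,0]],[[0,0,-0.08],[0,0,0]],[[0,0,-0.06],[0,0,0]],[[0,0,0],[0,0,0]]], "grip": 1}}

```text
time_s: 9.1
ee_pos: [581.8, -114.4, 223.3]
ee_rot: [179.4, -0.2, 55.9]
force: [-0.6, 0.4, -0.1]
gripper_width: 0.7
gripper_force: 0.0
```

Run:
```python
from h import *
s=state();print(s["ee_pos"],s["ee_rot"],s["gripper_width"],s["qpos"])
c=calibration("wrist");im=grab_frame("wrist");cv2.imwrite("pics/w3.png",im[:,:,::-1])
p=[549.2,-108.85,-.5952]
X=[(45,-85,29),(45,103,29),(0,103,29),(67,115,29),(75,150,18),(-75,150,18),(-14,-106,65),(-15,125,73)];print(proj(c,J2W(p,X)).round().tolist())
for l in ["blank","gate","bolt_handle","keeper"]:
  for r in trace("wrist",l)[:2]: 
    b=cv2.boxPoints(rect(r["pixels"]));print(l,r["p"],b.round().tolist())
    if l=="blank":
      w=ray(c,b,41);q=J2W([0,0,.5952],w-[p[0],p[1],0]);print(q.round(1).tolist())
```

```text
[ 581.80943423 -114.43729562  223.32395031] [179.39247642  -0.23924699  55.93922754] 0.6532229153336502 [-1.22368185e+01  1.97680738e+01  8.81484062e+01 -3.96560748e-03
  7.14305975e+01  2.18264638e+01]
[[328.0, 259.0], [330.0, 105.0], [290.0, 105.0], [349.0, 94.0], [356.0, 63.0], [223.0, 63.0], [279.0, 289.0], [270.0, 79.0]]
blank 0.82 [[303.0, 123.0], [325.0, 123.0], [325.0, 215.0], [303.0, 215.0]]
[[15.2, 83.3, 41.0], [39.4, 83.3, 41.0], [40.1, -22.5, 41.0], [14.0, -22.4, 41.0]]
gate 0.95 [[113.0, 140.0], [281.0, 78.0], [307.0, 147.0], [139.0, 209.0]]
bolt_handle 0.92 [[137.0, 206.0], [138.0, 130.0], [201.0, 131.0], [200.0, 207.0]]
bolt_handle 0.58 [[136.0, 225.0], [138.0, 56.0], [357.0, 59.0], [355.0, 229.0]]
keeper 0.89 [[133.0, 291.0], [139.0, 53.0], [358.0, 60.0], [351.0, 297.0]]
```

View pics/w3.png

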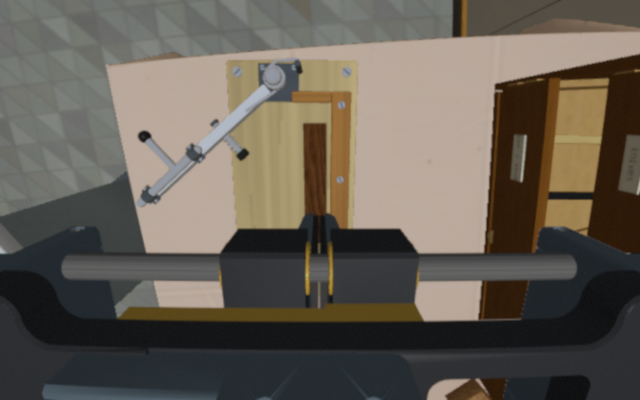

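The wrist view shows the blank let go on the bed at (314,170), parallel to the fence and about 5 mm short of it. The gate is still open, with its handle ball at (145,136). Next I work out the push pose.

```bash
cat >> h.py <<'E'
P=np.array([549.2,-108.85,-.5952])
def corner(g,s,d,z,p=P):
    "tool pose (xyz,yaw deg): s from the pin, d outside the bar's centre line"
    a=.87-g; D=np.array([-np.sin(a),-np.cos(a)]); n=np.array([-D[1],D[0]])
    q=np.array([-15,125])+s*D-d*n
    return J2W(p,(q[0],q[1],z))[0],np.degrees(p[2]+g-.87)+180
def todo(t,yaw=None):
    s=state();a=np.radians(s["ee_rot"][2]);d=t-s["ee_pos"]
    print("now",s["ee_pos"].round(1),s["ee_rot"].round(2),"shift",np.round([d@[np.cos(a),np.sin(a),0]/500,d@[np.sin(a),-np.cos(a),0]/500,-d[2]/500],4),"turn z",None if yaw is None else round(-np.radians(yaw-s["ee_rot"][2])/.5,3),"force",s["force"].round(1),"t",s["time_s"])
E
python3 - <<'E'
from h import *
t,y=corner(0,120,45,200);print(t,y);todo(t,y)
print(corner(.87,120,22,42))
E
```

```text
[482.78915585  35.16598493 200.        ] 96.05022385743179
now [ 578.4 -113.7  215.8] [-1.7985e+02  7.0000e-02  5.5940e+01] shift [ 0.1396 -0.3251  0.0316] turn z -1.4 force [ 0.3 -0.4 -0.6] t 9.35
(array([521.36602579, -83.9648663 ,  42.        ]), np.float64(145.8975520338134))
```

{"method": "send_rows", "body": {"deltas": [[[0.01,-0.025,0.003],[0,0,-0.14]],[[0,0,0],[0,0,-0.2]],[[0,0,0],[0,0,-0.23]],[[0,0,0],[0,0,-0.23]],[[0,0,0],[0,0,-0.23]],[[0,0,0],[0,0,-0.23]],[[0,0,0],[0,0,-0.14]],[[0,0,0],[0,0,0]]]}}

```text
time_s: 10.15
ee_pos: [571.1, -102.7, 214.3]
ee_rot: [-179.8, -0.0, 96.0]
force: [0.3, 0.6, 0.7]
gripper_width: 0.3
gripper_force: 0.0
```

Run:
```python
from h import *
t,y=corner(0,120,45,200);todo(t,y)
```

```text
now [ 571.1 -102.7  214.3] [-1.7985e+02 -4.0000e-02  9.6030e+01] shift [ 0.2927 -0.1467  0.0286] turn z -0.001 force [0.3 0.6 0.7] t 10.15
```

{"method": "send_rows", "body": {"deltas": [[[0.03,-0.015,0.003],[0,0,0]],[[0.06,-0.03,0.006],[0,0,0]],[[0.07,-0.035,0.007],[0,0,0]],[[0.07,-0.035,0.007],[0,0,0]],[[0.045,-0.022,0.004],[0,0,0]],[[0.018,-0.01,0.002],[0,0,0]],[[0,0,0],[0,0,0]],[[0,0,0],[0,0,0]]]}}

```text
time_s: 10.95
ee_pos: [483.6, 34.9, 201.3]
ee_rot: [180.0, 0.0, 96.0]
force: [0.4, 0.6, 0.4]
gripper_width: 0.3
gripper_force: 0.0
```

Run:
```python
from h import *
t,y=corner(0,120,45,42);todo(t,y)
c=calibration("wrist");im=grab_frame("wrist");cv2.imwrite("pics/w4.png",im[:,:,::-1])
im=grab_frame("top");ct=calibration("top");cv2.imwrite("pics/t4.png",cv2.resize(im[100:260,190:360,::-1],None,fx=4,fy=4,interpolation=cv2.INTER_CUBIC))
```

```text
now [483.6  34.9 201.3] [1.7996e+02 4.0000e-02 9.6040e+01] shift [ 0.0007 -0.0016  0.3186] turn z -0.0 force [0.4 0.6 0.4] t 10.95
```

View pics/t4.png

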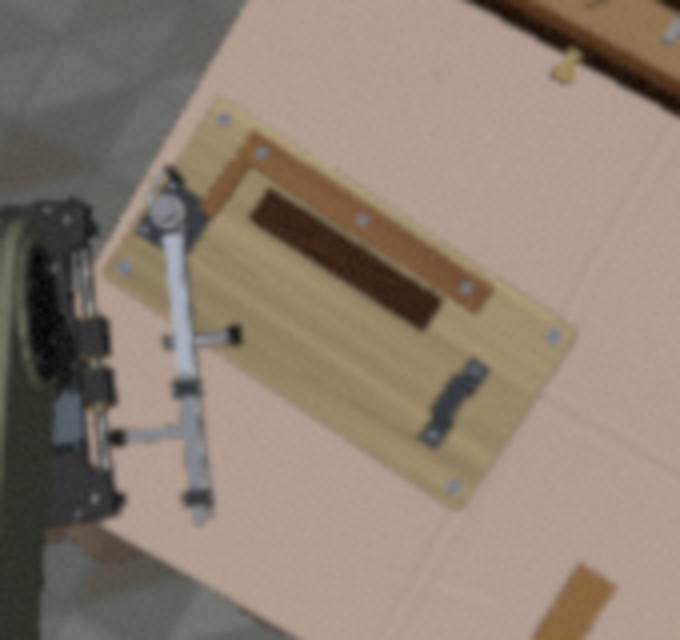

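The ×4 top view (origin 190,100) shows the blank on the bed beside the fence and the handle ball at (120,436). The handle root is at (188,432), the pin at (167,212), the foot's tail at (170,342) and the closed gripper at the left. I refit the jig from these points.

Run:
```python
from h import *
c=calibration("top");f=lambda q:(np.array(q,float)+.5)/4+[190,100]-.5
X=[(75,150,18),(75,-150,18),(-75,-150,18),(-75,150,18),(45,-85,29),(67,115,29),(-15,125,73)]
uv=f([(218,97),(577,333),(460,510),(102,270),(473,312),(252,131),(167,212)])
p,r=fit(c,X,uv,P);print(p,r.round(1).tolist())
for n,q,z in [("ball",(120,436),50.5),("root",(188,432),50.5),("tail",(170,342),28),("tip",(202,515),50)]:
    w=ray(c,f([q]),z)[0]
    t,y=corner(0,0,0,0);a=np.radians(y);d=(w-t)[:2];print(n,w.round(),"s",(-d@[np.sin(a),-np.cos(a)]).round(1),"out",(d@[np.cos(a),np.sin(a)]).round(1))
```

```text
[ 549.48288961 -107.1742877    -0.59519859] [[0.3, -0.3], [0.7, -0.5], [-0.2, 0.9], [-0.8, 1.1], [0.9, 0.4], [0.0, -0.5], [-1.2, -0.7]]
ball [457.  37.  50.] s 145.0 out 49.9
root [460.  -9.  50.] s 147.8 out 3.8
tail [523.   7.  28.] s 83.2 out 13.2
tip [404. -18.  50.] s 204.2 out 0.6
```

{"method": "send_rows", "body": {"deltas": [[[0,0.006,0.04],[0,0,0]],[[0,0,0.07],[0,0,0]],[[0,0,0.08],[0,0,0]],[[0,0,0.07],[0,0,0]],[[0,0,0.04],[0,0,0]],[[0,0,0.018],[0,0,0]],[[0,0,0],[0,0,0]]]}}

```text
time_s: 11.75
ee_pos: [486.1, 34.9, 41.2]
ee_rot: [-179.9, 0.0, 96.0]
force: [0.4, 1.0, 0.4]
gripper_width: 0.4
gripper_force: 0.0
```

{"method": "send_rows", "body": {"deltas": [[[-0.016,0,0],[0,0,0]],[[-0.012,0,0],[0,0,0]],[[-0.006,0,0],[0,0,0]],[[-0.006,0,0],[0,0,0]],[[0,0,0],[0,0,0]]], "grip_force": 50}}

```text
time_s: 12.25
ee_pos: [489.0, 15.5, 42.9]
ee_rot: [179.9, -0.0, 96.0]
force: [0.2, 2.6, 2.3]
gripper_width: 0.2
gripper_force: 1.6
```

Run:
```python
from h import *
t,y=corner(0,116,22,42);todo(t,y)
```

```text
now [489.   15.5  42.9] [179.88  -0.    96.01] shift [-0.0055 -0.0001  0.0019] turn z -0.001 force [0.2 2.6 2.3] t 12.25
```

{"method": "send_rows", "body": {"deltas": [[[-0.01166,-0.00216,0],[0,0,-0.1]],[[-0.01166,-0.00216,0],[0,0,-0.1]],[[-0.01166,-0.00216,0],[0,0,-0.1]],[[-0.01166,-0.00216,0],[0,0,-0.1]],[[-0.01166,-0.00216,0],[0,0,-0.1]],[[-0.01166,-0.00216,0],[0,0,-0.1]],[[-0.01166,-0.00216,0],[0,0,-0.1]],[[-0.01166,-0.00216,0],[0,0,-0.1]]]}}

```text
time_s: 13.05
ee_pos: [493.1, -30.7, 42.6]
ee_rot: [179.9, -0.0, 119.1]
force: [0.2, 5.5, 2.6]
gripper_width: 0.9
gripper_force: 2.4
```

```bash
cat >> h.py <<'E'
def where(p=P):
    s=state();o=J2W(p,(-15,125,0))[0];a=np.radians(s["ee_rot"][2]);d=s["ee_pos"]-o
    x=d@[np.cos(a),np.sin(a),0];y=-d@[np.sin(a),-np.cos(a),0]
    F=s["force"];print("g(yaw) %.3f d %.1f s %.1f z %.1f  Fx %.1f Fy %.1f Fz %.1f t %.2f"%(a-np.pi-p[2]+.87,x,y,s["ee_pos"][2],F@[np.cos(a),np.sin(a),0],F@[np.sin(a),-np.cos(a),0],F[2],s["time_s"]))
E
python3 -c "
from h import *
where()"
```

```text
g(yaw) 0.402 d 25.7 s 115.8 z 42.6  Fx 4.7 Fy 2.8 Fz 2.6 t 13.05
```

{"method": "send_rows", "body": {"deltas": [[[-0.01166,-0.00216,0],[0,0,-0.1]],[[-0.01166,-0.00216,0],[0,0,-0.1]],[[-0.01166,-0.00216,0],[0,0,-0.1]],[[-0.01166,-0.00216,0],[0,0,-0.1]],[[-0.01166,-0.00216,0],[0,0,-0.1]],[[-0.01166,-0.00216,0],[0,0,-0.1]],[[-0.01166,-0.00216,0],[0,0,-0.1]],[[-0.01166,-0.00216,0],[0,0,-0.1]],[[0,0,0],[0,0,0]]]}}

```text
time_s: 13.95
ee_pos: [513.9, -71.9, 42.2]
ee_rot: [-180.0, -0.2, 141.9]
force: [-2.9, 5.3, 3.5]
gripper_width: 0.2
gripper_force: 3.0
```

```bash
python3 -c "
from h import *
where()
im=grab_frame('top');cv2.imwrite('pics/t5.png',cv2.resize(im[100:260,190:360,::-1],None,fx=4,fy=4,interpolation=cv2.INTER_CUBIC))
where()"
```

```text
g(yaw) 0.800 d 26.8 s 116.3 z 42.2  Fx 5.6 Fy 2.4 Fz 3.5 t 13.95
g(yaw) 0.799 d 27.1 s 116.3 z 42.1  Fx 5.4 Fy 2.2 Fz 4.5 t 14.00
```

View pics/t5.png

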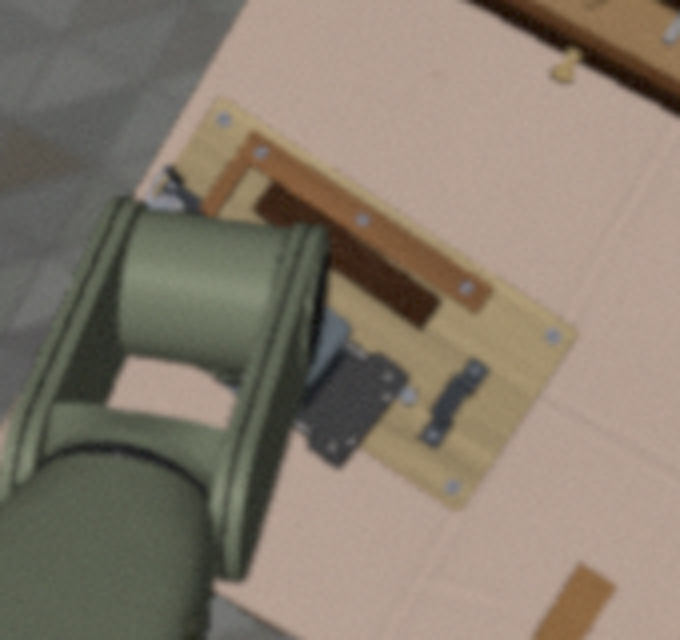

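The ×4 top view shows the bolt tip at (408,396) approaching the keeper at (455,400). The blank's left end is moving up to the fence, and the gate is at about 0.78 rad.

{"method": "send_rows", "body": {"deltas": [[[-0.00816,-0.0017,0],[0,0,-0.07]],[[-0.00816,-0.0017,0],[0,0,-0.07]],[[-0.003,0,0],[0,0,0]],[[0,0,0],[0,0,0]]]}}

```text
time_s: 14.4
ee_pos: [518.5, -77.7, 42.0]
ee_rot: [-179.9, -0.5, 145.8]
force: [-7.0, 9.6, 6.8]
gripper_width: 0.1
gripper_force: 5.3
```

```bash
python3 -c "
from h import *
where()"
```

```text
g(yaw) 0.869 d 27.8 s 116.5 z 42.0  Fx 11.1 Fy 4.0 Fz 6.8 t 14.40
```

{"method": "send_rows", "body": {"deltas": [[[-0.002,0,0],[0,0,0]],[[-0.002,0,0],[0,0,0]],[[-0.001,0,0],[0,0,0]],[[0,0,0],[0,0,0]]]}}

```text
time_s: 14.8
ee_pos: [519.6, -78.6, 42.0]
ee_rot: [-179.9, -0.6, 145.8]
force: [-8.3, 11.3, 9.2]
gripper_width: 0.2
gripper_force: 6.3
```

```bash
python3 -c "
from h import *
where()"
```

```text
g(yaw) 0.869 d 26.4 s 116.6 z 42.0  Fx 13.2 Fy 4.7 Fz 9.2 t 14.80
```

{"method": "send_rows", "body": {"deltas": [[[-0.002,0,0],[0,0,0]],[[-0.002,0,0],[0,0,0]],[[-0.001,0,0],[0,0,0]],[[0,0,0],[0,0,0]]]}}

```text
time_s: 15.2
ee_pos: [520.6, -79.5, 41.9]
ee_rot: [-179.9, -0.7, 145.8]
force: [-10.6, 11.7, 10.5]
gripper_width: 0.5
gripper_force: 7.5
```

```bash
python3 -c "
from h import *
where()
im=grab_frame('side');cv2.imwrite('pics/s5.png',cv2.resize(im[180:270,180:340,::-1],None,fx=5,fy=5,interpolation=cv2.INTER_CUBIC))"
```

```text
g(yaw) 0.869 d 25.0 s 116.8 z 41.9  Fx 15.3 Fy 3.7 Fz 10.5 t 15.20
```

View pics/s5.png

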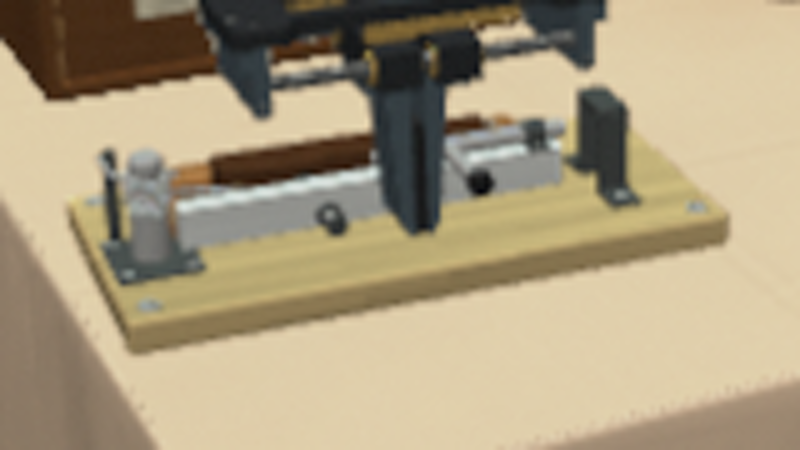

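The ×5 side view (origin 180,180) shows the fingers in the corner between bar and handle, with the ball at (481,181). The bolt tip at (563,127) lines up with the keeper slot at (592,140), and the bar's end bottom corner is at (560,187). I compare this with the projected gate at several angles.

Run:
```python
from h import *
c=calibration("side");k=lambda X,p=P:((proj(c,J2W(p,X))-[180,180]+.5)*5-.5).round(0).tolist()
def at(g,s,d,z):
    q,_=corner(g,s,d,z,[0,0,0]);return q
for p in (P,np.array([549.5,-107.2,-.5952])):
  print("board corners",k([(-75,150,18),(-75,-150,18)],p),"obs (128,325),(727,217)","keeper top/foot",k([(-14,-106,65),(-48,-106,18),(75,-150,18)],p),"spring top",k([(-15,125,73)],p))
  for g in (.82,.84,.86,.88): print(g,"tip, bar end bot/top, ball",k([at(g,210,0,50.5),at(g,208,6,22),at(g,208,6,44),at(g,146,48,50.5)],p))
```

```text
board corners [[128.0, 325.0], [730.0, 214.0]] obs (128,325),(727,217) keeper top/foot [[602.0, 97.0], [628.0, 207.0], [612.0, 109.0]] spring top [[145.0, 155.0]]
0.82 tip, bar end bot/top, ball [[571.0, 138.0], [572.0, 195.0], [572.0, 155.0], [477.0, 194.0]]
0.84 tip, bar end bot/top, ball [[569.0, 135.0], [569.0, 192.0], [569.0, 152.0], [477.0, 191.0]]
0.86 tip, bar end bot/top, ball [[566.0, 132.0], [567.0, 189.0], [566.0, 149.0], [477.0, 188.0]]
0.88 tip, bar end bot/top, ball [[562.0, 129.0], [564.0, 186.0], [563.0, 146.0], [477.0, 186.0]]
board corners [[124.0, 326.0], [728.0, 215.0]] obs (128,325),(727,217) keeper top/foot [[599.0, 98.0], [626.0, 208.0], [610.0, 110.0]] spring top [[142.0, 156.0]]
0.82 tip, bar end bot/top, ball [[569.0, 139.0], [570.0, 196.0], [569.0, 156.0], [474.0, 195.0]]
0.84 tip, bar end bot/top, ball [[566.0, 136.0], [567.0, 193.0], [567.0, 153.0], [475.0, 192.0]]
0.86 tip, bar end bot/top, ball [[563.0, 133.0], [564.0, 190.0], [564.0, 150.0], [474.0, 189.0]]
0.88 tip, bar end bot/top, ball [[560.0, 130.0], [561.0, 187.0], [561.0, 147.0], [474.0, 187.0]]
```

The bar end and tip match g ≈ 0.88, so the gate is shut. Now I shoot the bolt while holding the gate in.

{"method": "send_rows", "body": {"deltas": [[[0,-0.01,0],[0,0,0]],[[0,-0.01,0],[0,0,0]],[[0,-0.01,0],[0,0,0]],[[0,-0.01,0],[0,0,0]],[[0,-0.01,0],[0,0,0]],[[0,0,0],[0,0,0]]]}}

```text
time_s: 15.85
ee_pos: [508.2, -100.9, 41.0]
ee_rot: [-179.9, -0.6, 145.8]
force: [-4.7, 9.4, -0.7]
gripper_width: 0.5
gripper_force: 4.7
```

```bash
python3 -c "
from h import *
where()"
```

```text
g(yaw) 0.869 d 23.2 s 141.4 z 41.0  Fx 9.2 Fy 5.1 Fz -0.7 t 15.85
```

{"method": "send_rows", "body": {"deltas": [[[-0.003,0,0],[0,0,0]],[[-0.003,0,0],[0,0,0]],[[-0.002,0,0],[0,0,0]],[[0,0,0],[0,0,0]]]}}

```text
time_s: 16.25
ee_pos: [510.5, -102.6, 41.0]
ee_rot: [-179.9, -0.7, 145.9]
force: [-7.3, 10.5, 3.6]
gripper_width: 0.5
gripper_force: 5.7
```

```bash
python3 -c "
from h import *
where()"
```

```text
g(yaw) 0.869 d 20.5 s 141.5 z 41.0  Fx 11.9 Fy 4.6 Fz 3.6 t 16.25
```

{"method": "send_rows", "body": {"deltas": [[[0,-0.01,0],[0,0,0]],[[0,-0.01,0],[0,0,0]],[[0,-0.01,0],[0,0,0]],[[0,-0.006,0],[0,0,0]],[[0,0,0],[0,0,0]]]}}

```text
time_s: 16.75
ee_pos: [501.6, -116.7, 40.9]
ee_rot: [179.9, -0.6, 145.8]
force: [-3.7, 14.6, 0.3]
gripper_width: 0.5
gripper_force: 10.0
```

```bash
python3 -c "
from h import *
where()"
```

```text
g(yaw) 0.868 d 19.8 s 158.2 z 40.9  Fx 11.3 Fy 10.0 Fz 0.3 t 16.75
```

{"method": "send_rows", "body": {"deltas": [[[0,-0.004,0],[0,0,0]],[[0,-0.003,0],[0,0,0]],[[0,0,0],[0,0,0]]]}}

```text
time_s: 17.05
ee_pos: [501.9, -117.1, 41.0]
ee_rot: [179.6, -0.5, 145.7]
force: [3.4, 25.0, -2.5]
gripper_width: 0.4
gripper_force: 14.6
```

```bash
python3 -c "
from h import *
where()
im=grab_frame('side');cv2.imwrite('pics/s6.png',cv2.resize(im[180:270,180:340,::-1],None,fx=5,fy=5,interpolation=cv2.INTER_CUBIC))"
```

```text
g(yaw) 0.867 d 19.0 s 158.4 z 41.0  Fx 11.3 Fy 22.6 Fz -2.5 t 17.05
```

View pics/s6.png

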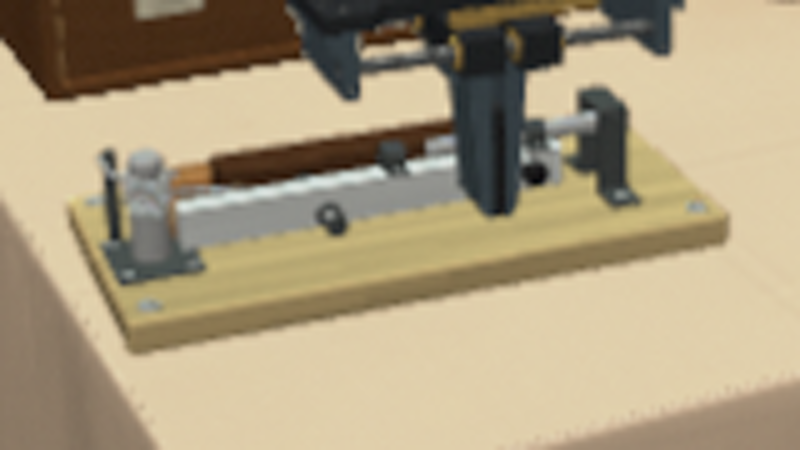

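The side view shows the bolt rod at (580,123) inside the keeper and the ball moved to (537,172). The handle is against a hard end at 22 N, so the bolt is fully shot. I back off slowly.

{"method": "send_rows", "body": {"deltas": [[[0,0.008,0],[0,0,0]],[[0,0.008,0],[0,0,0]],[[0,0.008,0],[0,0,0]],[[0.004,0,0],[0,0,0]],[[0.004,0,0],[0,0,0]],[[0.004,0,0],[0,0,0]],[[0.004,0,0],[0,0,0]],[[0.004,0,0],[0,0,0]],[[0.004,0,0],[0,0,0]],[[0,0,0],[0,0,0]]]}}

```text
time_s: 18.1
ee_pos: [501.5, -107.0, 42.8]
ee_rot: [179.9, 0.2, 145.9]
force: [-0.9, -0.0, 0.0]
gripper_width: 0.6
gripper_force: 0.0
```

```bash
python3 -c "
from h import *
where()"
```

```text
g(yaw) 0.870 d 25.6 s 150.2 z 42.8  Fx 0.7 Fy -0.5 Fz 0.0 t 18.10
```

Contact is free and the bolt holds the gate. I move 10 mm further out, then up and clear.

{"method": "send_rows", "body": {"deltas": [[[0.01,0.004,0],[0,0,0]],[[0.005,0,0],[0,0,0]],[[0,0,-0.03],[0,0,0]],[[0,0,-0.06],[0,0,0]],[[0,0,-0.08],[0,0,0]],[[0.04,0,-0.08],[0,0,0]],[[0.08,0,-0.05],[0,0,0]],[[0.08,0,0],[0,0,0]],[[0.05,0,0],[0,0,0]],[[0,0,0],[0,0,0]]]}}

```text
time_s: 19.1
ee_pos: [388.8, -29.4, 192.5]
ee_rot: [180.0, -0.0, 146.0]
force: [0.4, 0.5, -0.6]
gripper_width: 0.2
gripper_force: 0.0
```

```bash
python3 -c "
from h import *
where()
im=grab_frame('top');a=cv2.resize(im[110:240,200:350,::-1],None,fx=4,fy=4,interpolation=cv2.INTER_CUBIC)
cv2.imwrite('pics/t7.png',a)"
```

```text
g(yaw) 0.872 d 162.7 s 148.9 z 192.5  Fx -0.1 Fy 0.7 Fz -0.6 t 19.10
```

View pics/t7.png

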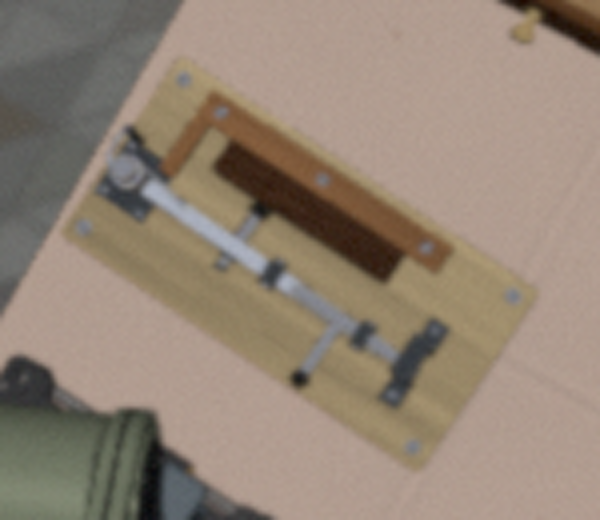

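The top view shows the gate parallel to the fence with its bolt in the keeper at (405,360). The foot at (260,210) presses the blank flush along the fence, and the arm is clear.

```bash
python3 -c "
from workcell import *
print(job_done())"
```

```text
the job is handed in; nothing more can be done
None
```

The blank is clamped flush against the fence and the bolt is fully shot into the keeper. The gate held shut when I let go, and I handed the job in at about 19 s without seeing the verdict.

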